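# Hold the centrifuge lid just under its balance point

### The job

Stop the bench centrifuge and free its lid by pressing the red key fully down and then, once the red one is back up, the green key, leaving the yellow key alone. Then raise the sprung lid by its blue bar clearly past its balance point, lower it again and hold it still about five degrees below that point, so that a colleague can wipe the rim; finish while still holding the lid there, without putting it down or letting go. Do not shift the bottle, beaker and jar standing around the machine.

Things in the scene. Friction and masses are not known exactly. Their poses are not given: they have to be found in the camera images.
- centrifuge: White and grey bench centrifuge, fixed; position and yaw vary. Origin on the bench under it; own +x to its back (hinge side), -x to its front (robot side), +y to the robot's left, z up. Spans x -110 to +130 mm; white chamber with lid y -80 to +160, 120 mm high; grey key console y -160 to -80, 140 mm high.
- lid (a joint): Angle of the white lid (220 x 230 x 20 mm, 0.95 kg), rad: 0 shut, grows as its front rises, stop at 1.1. Over-centre spring: balance point at 0.75 (43 degrees); below it the lid falls shut by itself, above it springs up to the stop. Pull at the bar about 1.4 N when shut, 0.3 N at 0.1 rad from balance, 1.4 N at the stop; damped, hardly any friction.
- lid_bar (a point): Middle of the lid's blue round bar handle: 14 mm thick, 106 mm clear between its end posts, along the machine's y, 40 mm above the lid's top face and 10 mm ahead of its front edge. From the hinge axis: 215 mm forward (-x) and 60 mm up in the lid's frame; it moves on an arc about lid_hinge. Can be pinched from above, fingers front and back; the bar turns in the fingers. Axes turn with the lid.
- lid_hinge (a point): Point on the lid's hinge axis, midway across the lid, 121 mm above the bench; the axis runs along the machine's y. Its axes turn with the lid.
- key_red_top (a point): Centre of the top face of the red (stop) key: round 26 mm cap in a black 42 mm collar on the console, top 159 mm above the bench; pressed straight down, 6 mm travel, 5 N when fully down, springs back. The three keys stand in a row front to back, 60 mm apart, in an order that varies.
- key_green_top (a point): The same for the green (lid release) key.
- key_yellow_top (a point): The same for the yellow (start) key, which must not be pressed.
- key_red (a joint): Travel of the red key (m): 0 up, 0.006 fully down.
- key_green (a joint): Travel of the green key (m): 0 up, 0.006 fully down.
- key_yellow (a joint): Travel of the yellow key (m): 0 up, 0.006 fully down.
- amber_bottle: Loose amber glass bottle, 66 mm in diameter, 150 mm high, left of the machine; origin at the centre of its underside. Leave it alone.
- beaker: Loose glass beaker, 68 mm in diameter, 90 mm high, right of the console; origin at the centre of its underside. Leave it alone.
- jar: Loose white jar with blue cap, 60 mm in diameter, 70 mm high, right of the console; origin at the centre of its underside. Leave it alone.

How it is judged:
By the outcome, as a careful person would: the job done as asked, in the order asked, and still so for the second after the job is handed in, while the arm keeps its last pose, push and grip.
It also fails if it takes over 58 s, if anything falls off the work surface, if the arm or the gripper's body presses on something with over 40 N, if the wrist force passes 120 N, or if a joint passes its speed limit or range.

### The arm

A 6-joint arm with a two-finger parallel gripper is mounted at the origin on the work surface. World frame = base frame: x ahead of the robot, y to its left, z up, the work surface at z = 0. Lengths are in m, angles in rad, forces in N, time in s.
With the tool pointing down it reaches from about 0.275 to 0.875 m from the base axis. Payload 12.5 kg.
Tool frame: the origin (TCP) lies on the centre line of the jaws, within the pads' length; the fingertips stand r.finger_overhang ahead of it and the grasp point (between the pads) lies 3 mm ahead of it (r.finger_overhang is the distance from the TCP to the fingertips, in m); z points along the fingers, y is the line along which they close (so a half turn about z gives the same grasp; the last joint's range is limited). The gripper opens to 85 mm and grips with 20 to 120 N. Pads are 22 mm wide; open, the fingers measure 114 mm over their backs; the gripper's body (76 mm by 85 mm) begins 54 mm behind the grasp point. The pads swing forward as they close: fully open they stand 13 mm farther back than shut.
Start: joints at [-1.358, 0.351, 1.652, -0, 1.139, -0.085], TCP at [0.161, -0.526, 0.253] pointing down, gripper open.
Joint ranges: [-2.75, 2.75], [-0.79, 2.1], [0.01, 2.65], [-1.57, 4.71], [0.07, 3.14], [-2.87, 2.87]. Speed limits (rad/s): [2.22, 2.22, 2.79, 3.14, 3.14, 3.14].

### API

Orientations are given as a unit quaternion [x, y, z, w].
In Python, from cell import r, optics gives the robot as it stands. The module is installed in compiled form; this text tells all that it offers. Calls block until the motion is done:
- r.move_to(position, orientation): joint-space move of the TCP to a pose.
- r.move_linear(position, rot=None, vel=0.15): straight line of the TCP; rot=None keeps the orientation; vel is the mean speed in m/s.
- r.set_joints(angles): joint-space move.
- r.set_gripper(opening, squeeze=None): opening from 0.0 (shut) to 1.0 (fully open); squeeze is the grip in N (None keeps the last); returns when the fingers have stopped.
- r.sleep(seconds).
- r.inverse_kinematics(position, orientation): joint angles nearest the present ones, or None.
- optics.get_image(name): name is "scene" or "top"; returns a dict with "pixels" (384x512x3 uint8, red, green, blue), "depth" (384x512 float32, m along the optical axis (not along the pixel's ray), 0 where there is no reading), "fx", "fy", "cx", "cy" (pixels), "camera_from_world" (4x4, takes a point from world to camera coordinates). Camera axes: x right, y down, z forward; pixel columns grow to the right and rows downward; lengths in m; the calibration is good to about 2 mm. A picture is of the moment at which its call begins.
A pose or a line that the arm cannot do raises r.PlanningError and nothing moves.
- r.hand_in(): hands the job in; it is judged then, once.
Readings, each from a call of its own:
- r.current_t(): time.
- r.current_q(): joint angles.
- r.current_qvel(): joint speeds.
- r.current_effort(): joint torques, N m.
- r.current_tool_pos(): TCP position.
- r.current_ee_rot(): TCP orientation.
- r.current_contact_force(): force on the tool from outside, world axes, zero at the start.
- r.current_torque(): the same for the moment, N m.
- r.current_opening(): opening from 0.0 (shut) to 1.0 (fully open).
- r.current_finger_force(): force on a finger pad.
Only numpy, scipy, OpenCV 4.12 (cv2) and the standard library are available. Lean on these libraries where they do the work, as an engineer would, in place of code of your own. Each camera call takes 0.05 s, during which the arm holds its last target. There are 200 camera calls.

## Working session

There is one attempt and no reset: what is moved stays moved. The work goes in short steps, each a Python script; the robot and the scene stay as the last script left them, time stands still between calls to the robot, and variables do not carry over. Pictures are saved under pics/ and viewed, at most 10 in all, crops included, and the job is handed in when it is done.

```bash
mkdir -p pics
cat > h.py <<'E'
import numpy as np, cv2
from cell import r, optics
def img(n):
    d=optics.get_image(n); d['hsv']=cv2.cvtColor(d['pixels'],cv2.COLOR_RGB2HSV); return d
def world(d,u,v,z=None):
    T=np.linalg.inv(d['camera_from_world']); ray=np.array([(u-d['cx'])/d['fx'],(v-d['cy'])/d['fy'],1.])
    if z is None: return T[:3,:3]@(ray*d['depth'][int(v),int(u)])+T[:3,3]
    w=T[:3,:3]@ray; return T[:3,3]+w*(z-T[2,3])/w[2]
def save(d,n): cv2.imwrite('pics/'+n,cv2.cvtColor(d['pixels'],cv2.COLOR_RGB2BGR))
C={'red':[(0,8),(172,180)],'yellow':[(22,34)],'green':[(45,85)],'blue':[(98,125)]}
def blobs(d,c,s=110,v=60,amin=15):
    m=sum((cv2.inRange(d['hsv'],(a,s,v),(b,255,255)) for a,b in C[c]))
    n,l,st,ce=cv2.connectedComponentsWithStats(m)
    return [(st[i][:5].tolist(),ce[i].round(1).tolist(),l==i) for i in range(1,n) if st[i][4]>amin]
E
python3 - <<'E'
from h import *
for n in('top','scene'):
    d=img(n); save(d,n+'0.png')
    print(n,np.linalg.inv(d['camera_from_world'])[:3,3].round(3),d['fx'])
    for c in C:
        for st,ce,_ in blobs(d,c): print(c,st,ce,world(d,*ce,0.159 if c!='blue' else .181).round(4),world(d,*ce).round(3))
print(r.current_t(),r.finger_overhang,r.current_ee_rot())
E
```

```text
top [0.543 0.03  1.191] 493.2895756393404
red [254, 175, 13, 13, 134] [259.8, 180.8] [ 0.6176 -0.0214  0.159 ] [ 0.617 -0.021  0.163]
yellow [258, 203, 13, 13, 135] [263.7, 209.1] [ 0.5584 -0.0305  0.159 ] [ 0.558 -0.03   0.165]
green [250, 147, 13, 12, 118] [255.8, 152.6] [ 0.677 -0.012  0.159] [ 0.676 -0.012  0.165]
blue [42, 16, 114, 60, 4576] [99.5, 45.8] [0.8891 0.3156 0.181 ] [0.923 0.344 0.082]
blue [307, 122, 22, 23, 399] [317.4, 133.0] [ 0.7178 -0.1385  0.181 ] [ 0.737 -0.157  0.071]
blue [158, 235, 65, 24, 536] [190.3, 249.8] [0.473  0.1185 0.181 ] [0.473 0.118 0.187]
scene [ 0.939 -0.487  0.675] 349.8824443303401
red [264, 13, 9, 6, 16] [268.1, 15.1] [0.0293 1.2326 0.159 ] [0.097 1.105 0.197]
red [270, 12, 7, 11, 23] [273.3, 17.7] [0.0733 1.2063 0.159 ] [0.137 1.082 0.197]
red [157, 50, 131, 19, 456] [224.0, 58.3] [0.1612 0.6309 0.159 ] [-0.06   0.949  0.012]
red [318, 63, 33, 7, 122] [333.9, 65.6] [0.552  0.7844 0.159 ] [0.446 1.133 0.018]
red [224, 192, 12, 10, 84] [229.3, 196.5] [ 0.6144 -0.0237  0.159 ] [ 0.615 -0.025  0.16 ]
yellow [200, 186, 12, 10, 100] [205.6, 190.
[... 213 characters left out ...]
7 -0.015  0.162]
blue [267, 26, 29, 12, 55] [283.1, 32.0] [0.2462 0.9681 0.181 ] [0.185 1.097 0.137]
blue [276, 52, 17, 12, 87] [283.1, 56.6] [0.3746 0.7124 0.181 ] [0.177 1.132 0.008]
blue [198, 126, 32, 42, 224] [211.4, 143.2] [0.4807 0.0997 0.181 ] [0.478 0.103 0.178]
blue [379, 152, 47, 62, 1575] [403.3, 183.3] [0.9313 0.1885 0.181 ] [0.93  0.33  0.078]
blue [376, 206, 22, 15, 142] [385.1, 213.5] [0.9215 0.0742 0.181 ] [0.916 0.241 0.034]
blue [410, 215, 9, 11, 62] [414.3, 219.8] [0.9751 0.0861 0.181 ] [0.986 0.256 0.035]
blue [233, 281, 25, 23, 472] [245.1, 292.2] [ 0.775  -0.2212  0.181 ] [ 0.737 -0.16   0.068]
0.1 0.022 [ 9.88940304e-01  1.48313193e-01 -2.38386975e-05 -5.20061017e-04]
```

View pics/top0.png

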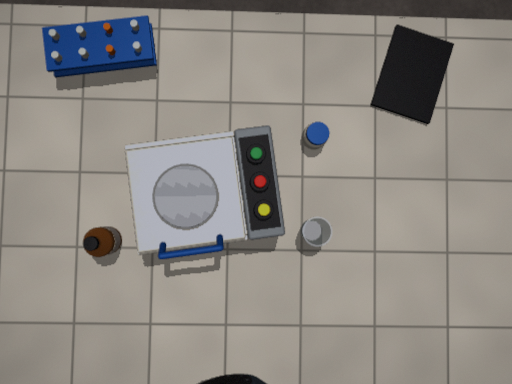

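View pics/scene0.png

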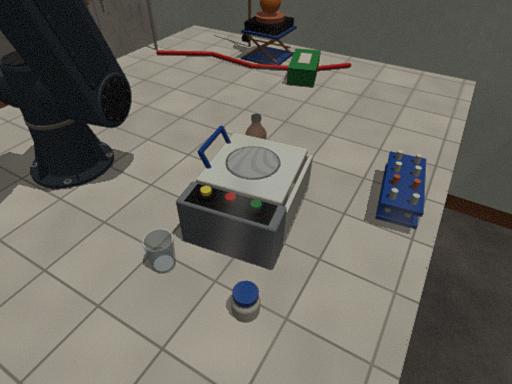

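The top view shows the centrifuge yawed about 9°. The keys are green (256,153), red (260,181) and yellow (264,209), and the bar runs from about (160,254) to (222,244). The bottle stands on the left, the jar and beaker on the right. Next I press the red key, with a force check.

```bash
cat >> h.py <<'E'
YAW=0.155
RED=np.array([.616,-.0225]); GRN=np.array([.676,-.012])
QK=[np.cos(YAW/2),np.sin(YAW/2),0,0]
def press(p):
    r.move_to([*p,.159+.022+.03],QK); r.sleep(.2)
    f0=r.current_contact_force()[2]; log=[]
    r.move_linear([*p,.159+.022+.002],vel=.06)
    for k in range(1,14):
        r.move_linear([*p,.181+.002-.001*k],vel=.03); r.sleep(.08)
        f=r.current_contact_force()[2]-f0; log.append((k,round(float(r.current_tool_pos()[2]),4),round(float(f),1)))
        if f>12: break
    r.sleep(.3)
    r.move_linear([*p,.211],vel=.1); r.sleep(.3)
    print(log,r.current_t())
E
python3 - <<'E'
from h import *
d=img('top')
for st,ce,m in blobs(d,'blue'):
    if st[1]>200:
        # central part of the bar, away from posts
        ys,xs=np.nonzero(m); k=(xs>172)&(xs<210)
        print('bar centre band',world(d,xs[k].mean(),ys[k].mean(),.181))
        a=np.polyfit(xs[k],ys[k],1); print('yaw',-np.arctan(a[0]),'ends',[world(d,u,np.polyval(a,u),.181).round(4) for u in (st[0],st[0]+st[2])])
r.set_gripper(0.0,40)
r.move_to([*RED,.26],QK)
press(RED)
save(img('scene'),'s1.png')
for st,ce,_ in blobs(img('top'),'red'): print(ce)
E
```

```text
bar centre band [0.47005869 0.11700155 0.181     ]
yaw 0.13644781754403887 ends [array([0.46  , 0.1832, 0.181 ]), array([0.4802, 0.0504, 0.181 ])]
[(1, 0.1822, 2.5), (2, 0.1811, 3.4), (3, 0.1801, 4.5), (4, 0.1791, 4.8), (5, 0.1789, 13.4)] 7.2083
```

Run:
```python
from h import *
r.move_linear([*RED,.25],vel=.15)
d=img('scene')
for c in('red','yellow','green'):
  for st,ce,_ in blobs(d,c):
    if st[1]>150: print(c,st,ce)
press(GRN)
r.move_linear([*GRN,.27],vel=.2)
# bar grasp options
B=np.array([.470,.117])
for s in (1,-1):
    a=(YAW+s*np.pi/2)/2; print(s,r.inverse_kinematics([*B,.25],[np.cos(a),np.sin(a),0,0]))
d=img('scene'); save(d,'s2.png')
for c in('red','yellow','green'):
  for st,ce,_ in blobs(d,c):
    if st[1]>150: print(c,st,ce)
print(r.current_t())
```

```text
red [224, 192, 12, 11, 90] [229.4, 196.6]
yellow [200, 186, 12, 10, 97] [205.5, 190.2]
green [251, 200, 11, 8, 69] [256.0, 203.4]
[(1, 0.1822, 2.0), (2, 0.1811, 2.7), (3, 0.1801, 3.7), (4, 0.1791, 4.5), (5, 0.179, 11.9), (6, 0.1789, 17.2)] 12.0667
1 [ 1.47822895e-01  2.35076312e-01  1.81959452e+00 -4.44089210e-16
  1.08692182e+00 -7.17710529e-03]
-1 None
red [225, 193, 11, 10, 72] [229.4, 196.3]
yellow [200, 186, 12, 10, 100] [205.6, 190.3]
green [251, 200, 11, 8, 72] [256.1, 203.4]
12.5583
```

View pics/s2.png

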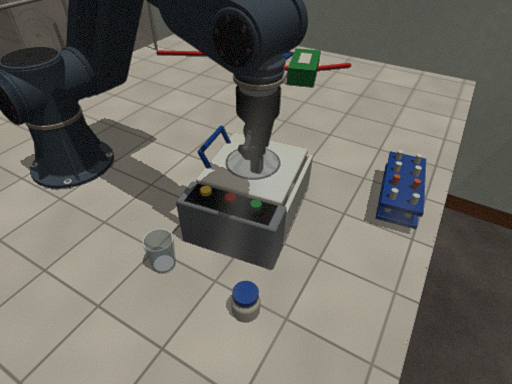

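Both keys were pressed to their stops and came back up at (229,196) and (256,203), and the lid is still shut. Next I grasp the bar.

```bash
cat >> h.py <<'E'
B=np.array([.470,.117]); X=np.array([np.cos(YAW),np.sin(YAW)]); H=B+.215*X
a=(YAW+np.pi/2)/2; QB=[np.cos(a),np.sin(a),0,0]
R0=np.hypot(.215,.06); E0=np.arctan2(.06,.215)
def pt(th,dz=.003):
    return [*(H-R0*np.cos(E0+th)*X), .121+R0*np.sin(E0+th)+dz]
def ang():
    p=np.array(r.current_tool_pos()); return np.arctan2(p[2]-.003-.121,(H-p[:2])@X)-E0
def go(t0,t1,vel=.06,n=.06):
    k=max(1,int(np.ceil(abs(t1-t0)/n)))
    for t in np.linspace(t0,t1,k+1)[1:]: r.move_linear(pt(t),vel=vel)
    r.sleep(.2); print('th',round(t1,3),'tcp ang',round(float(ang()),3),'F',np.round(r.current_contact_force(),1),'open',round(r.current_opening(),3),'ff',np.round(r.current_finger_force(),1),'t',r.current_t())
E
python3 - <<'E'
from h import *
r.set_gripper(.6,40)
r.move_to([*B,.26],QB)
r.move_linear(pt(0),vel=.12)
print(r.current_contact_force(),r.current_t())
r.set_gripper(0,40)
go(0,0); go(0,.25)
d=img('scene'); save(d,'s3.png')
E
```

```text
[-0.22864221  0.54677545  0.31554655] 15.1
th 0 tcp ang -0.0 F [-7.2 -1.3  8.1] open 0.146 ff 39.1 t 15.975
th 0.25 tcp ang 0.246 F [-13.6  -3.2   5. ] open 0.147 ff 39.5 t 17.8417
```

View pics/s3.png

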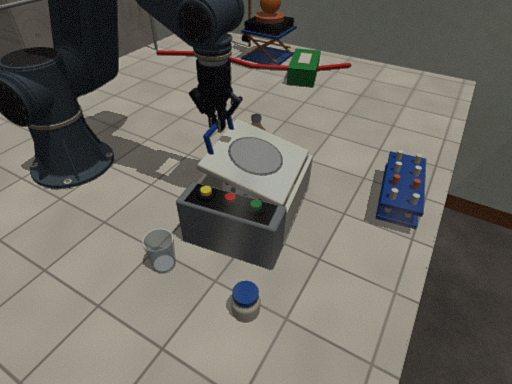

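The bar is held at about (218,135) and the lid has risen to roughly 0.25 rad. The sideways force means my hinge estimate is a little too far back, so I shift it 1.5 mm forward. Then I raise the lid to 0.92 rad and measure its angle from depth.

```bash
cat >> h.py <<'E'
H=H-.0015*X
def lid_angle(th):
    out=[]
    for n in('scene','top'):
        d=img(n); v,u=np.nonzero((d['depth']>0)&(d['hsv'][...,1]<60)&(d['hsv'][...,2]>110))
        z=d['depth'][v,u]; T=np.linalg.inv(d['camera_from_world'])
        P=(T[:3,:3]@np.array([(u-d['cx'])/d['fx']*z,(v-d['cy'])/d['fy']*z,z])).T+T[:3,3]
        f=(H-P[:,:2])@X; y=(P[:,:2]-H)@np.array([-X[1],X[0]]); h=P[:,2]-.121
        c=f*np.cos(th)+h*np.sin(th); e=-f*np.sin(th)+h*np.cos(th)
        k=(abs(y)<.11)&(c>.02)&(c<.2)&(abs(e-.02)<.025)
        for _ in range(3):
            p=np.polyfit(c[k],e[k],1); k&=abs(e-np.polyval(p,c))<.005
        out.append((n,int(k.sum()),round(th+float(np.arctan(p[0])),3),round(float(p[1]),4)))
    return out
E
python3 - <<'E'
from h import *
print(lid_angle(.25))
go(.25,.6); go(.6,.92)
d=img('scene'); save(d,'s4.png')
print(lid_angle(.92),r.current_t())
E
```

```text
[('scene', 3795, 0.237, 0.0197), ('top', 6707, 0.239, 0.0216)]
th 0.6 tcp ang 0.603 F [-17.3  -4.3  18.6] open 0.148 ff 41.0 t 20.3833
th 0.92 tcp ang 0.923 F [-4.2 -2.   6.6] open 0.143 ff 42.1 t 22.6833
[('scene', 3197, 0.916, 0.0197), ('top', 1282, 0.916, 0.022)] 22.8333
```

View pics/s4.png

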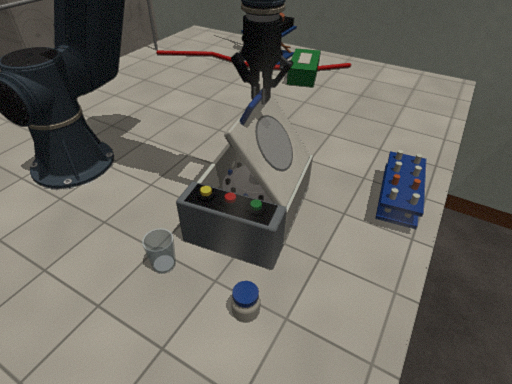

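The lid is held open at about 0.916 rad, with the bar near (258,105), clearly past balance. Next I lower it to about 0.663.

Run:
```python
from h import *
go(.92,.67,vel=.05)
m=lid_angle(.67); print(m)
e=np.mean([x[2] for x in m])-.663
if abs(e)>.008: go(.67,.67-e,vel=.03); print(lid_angle(.665))
r.sleep(.7); print(lid_angle(.665),r.current_t())
save(img('scene'),'s5.png')
```

```text
th 0.67 tcp ang 0.674 F [-2.6 -3.5  5.3] open 0.148 ff 42.9 t 24.9083
[('scene', 3801, 0.667, 0.0196), ('top', 3265, 0.663, 0.0225)]
[('scene', 3803, 0.666, 0.0197), ('top', 3266, 0.662, 0.0225)] 25.8083
```

View pics/s5.png

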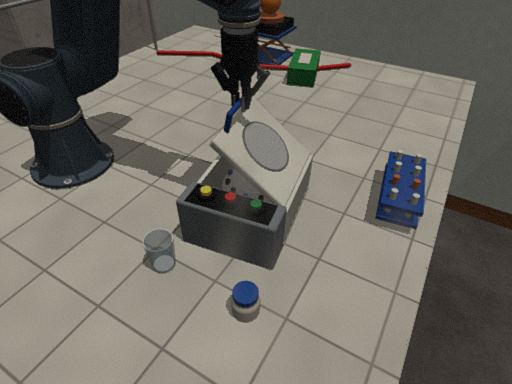

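The lid is held still at about 0.664 rad, 5° below balance. The bar is pinched near (235,115), and the beaker and jar have not moved.

```bash
python3 -c "
from cell import r
print(r.hand_in())"
```

```text
the job is handed in; nothing more can be done
None
```

I pressed the red key and then the green one fully down, raised the lid to about 0.916 rad, lowered it, and handed in at about 26 s still gripping the bar with the lid steady at about 0.664 rad, 5° below balance; the yellow key, beaker and jar were not touched, and I did not re-check the bottle at the end.

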